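# Spin-check the specimen holder and brake it at the loading fork

### The arm

A 7-joint arm with a two-finger parallel gripper is mounted at the origin on a cart in front of the work surface, level with it; the furniture and walls round the work are solid. World frame = base frame: x ahead of the robot, y to its left, z up, the work surface at z = 0. Lengths are in m, angles in rad, forces in N, time in s.
With the tool pointing down it reaches from about 0.425 to 0.95 m from the base axis. Payload 4.7 kg.
Tool frame: the origin (TCP) lies between the finger pads; the fingertips stand 25 mm ahead of it and the grasp point (between the pads) lies 6 mm ahead of it; z points along the fingers, y is the line along which they close (so a half turn about z gives the same grasp; the last joint's range is limited). The gripper opens to 85 mm and grips with 20 to 120 N. Pads are 22 mm wide; open, the fingers measure 114 mm over their backs; the gripper's body (76 mm by 85 mm) begins 54 mm behind the grasp point. The pads swing forward as they close: fully open they stand 13 mm farther back than shut.
Start: joints at [-1.21, 0.469, -0.049, 1.532, 0.024, 1.141, -0.082], TCP at [0.256, 0.624, 0.256] pointing down, gripper open.
Joint ranges: [-2.59, 2.59], [-0.33, 1.99], [-1.39, 1.29], [0.1, 2.45], [-1.04, 4.18], [0.21, 1.99], [-2.66, 2.66]. Speed limits (rad/s): [2.57, 2.57, 3.14, 3.14, 3.14, 3.14, 3.14].

### API

Orientations are given as a 3x3 rotation matrix whose columns are the frame's x, y, z axes.
In Python, from rig import * gives the robot as it stands. Calls block until the motion is done:
- movep(position, orientation): joint-space move of the TCP to a pose.
- move_l(position, attitude=None, feed=0.15, until_force=None): straight line of the TCP; attitude=None keeps the orientation; feed is the mean speed in m/s. With until_force (N) it stops when the force on the tool has changed by that much, and returns True; else False.
- move_joints(angles): joint-space move.
- command_gripper(opening, newtons=None): finger opening in m; newtons is the grip in N (None keeps the last); returns when the fingers have stopped.
- sleep(seconds).
- inverse_kinematics(position, orientation): joint angles nearest the present ones, or None.
- sense(): the state.
- camera(name): name is "scene" or "top"; returns (picture, depth): 480x640x3 uint8, red, green, blue; 480x640 float32, m along the optical axis (not along the pixel's ray), 0 where there is no reading.
- camera_params(name): a dict with "K" (3x3 intrinsics, pixels), "position" and "rotation" of the camera in the world. Camera axes: x right, y down, z forward; pixel columns grow to the right and rows downward; lengths in m; the calibration is good to about 2 mm. A picture is of the moment at which its call begins. camera_params takes no time and is no camera call.
A pose or a line that the arm cannot do raises Unreachable and nothing moves.
- finish_job(): hands the job in; it is judged then, once.
The state is a dict: "time_s": time; "joint_pos": joint angles; "qd": joint speeds; "joint_efforts": joint torques, N m; "position": TCP position; "tcp_rot": TCP orientation; "wrist_force": force on the tool from outside, world axes, zero at the start; "ft_torque": the same for the moment, N m; "finger_gap": finger opening in m; "gripper_force": force on a finger pad.
Only numpy, scipy, OpenCV 4.12 (cv2) and the standard library are available. Lean on these libraries where they do the work, as an engineer would, in place of code of your own. Each camera call takes 0.05 s, during which the arm holds its last target. There are 200 camera calls.

### The job

The six-seat specimen holder turns freely on its loading stand: check its bearing by flicking one of its thumb screws from the side, so that it spins by itself, untouched, for at least five seconds. Then, as the engraved line beside its empty seat comes round to the fork on the stand, brake the holder by bringing a fingertip down on its flat top, so that it stops with the line between the two prongs; finish while holding it there with the fingertip still pressed lightly on the top. Touch the holder's plate only for this braking as the line comes up to the fork, do not shove the stand, and leave the samples, jar and loupe beside it alone.

Things in the scene. Friction and masses are not known exactly. Their poses are not given: they have to be found in the camera images.
- stand: Loading stand: grey base on four rubber feet, 270 x 206 mm, its top 21 mm above the worktop; 4.5 kg, just stands there. Origin on the spindle's axis at worktop height, 112 mm from one short edge of the base and 157 mm from the other (fork) edge. z up; x points from the spindle to the fork. Nothing on the stand but the fork rises above the holder.
- holder_spin (a joint): Angle of the holder on its vertical spindle, rad, counted on over whole turns, no end stops; grows counter-clockwise seen from above. At 0 and every 2 pi the engraved line points at the fork. Very free bearing, no detent: coasts 10 to 20 s after a good flick, losing 0.15 to 0.3 rad/s each second at 2 rad/s, 0.1 to 0.2 at 1 rad/s. May be spun either way.
- holder_plate: Specimen holder: aluminium disc 176 mm across, flat top 72 mm and underside 50 mm above the worktop, about 1.5 kg. Origin on the spindle's axis at worktop height; x points to the engraved line. Six 41 mm seats 52 mm from the axis, every 60 degrees; that on x is an empty hole, the others hold samples, tops 2 mm below the plate's. Plain rim 15 mm wide outside them; cap nut amid, 25 mm wide, 17 high.
- thumb_screws: The six steel clamp screws that stick straight out of the holder's rim, level, one beside each seat: every 60 degrees from the plate's x axis, centre line 61 mm above the worktop; shank 7 mm thick from the rim (88 mm from the axis) to 101 mm, then a knurled head 14 mm thick to 120 mm. Origin and axes as the holder plate's.
- datum (a point): Outer end of the engraved line (black, 4 mm wide, 12 mm long, radial) at the rim of the holder's top, beside the empty seat: 88 mm from the axis, 72 mm above the worktop.
- fork (a point): Where the line's outer end must come to stand: midway between the stand's two steel prongs, 88 mm from the spindle's axis, 72 mm above the worktop. The prongs are 24 mm apart, reach from a post (46 mm wide, 133 to 145 mm from the axis) in to 90 mm from the axis, 76 to 80 mm above the worktop, over the path of the thumb screws.
- sample_tall: Loose metal sample beside the stand, 30 mm across, 26 mm high; origin at the centre of its underside. Leave alone.
- sample_wide: Loose metal sample beside the stand, 38 mm across, 22 mm high; origin at the centre of its underside. Leave alone.
- small_jar: White jar with black cap, 42 mm across, 62 mm high; origin at the centre of its underside. Leave alone.
- eye_loupe: Black eye loupe, 35 mm across, 35 mm high; origin at the centre of its underside. Leave alone.

How it is judged:
On the way, in this order (a step that is already met when the one before it is completed fails the run):
1. the holder spins by itself, faster than 0.2 rad/s, untouched for 4.5 s on end ((velocity of joint holder_spin above 0.2 rad/s or velocity of joint holder_spin below -0.2 rad/s) and contact force between each of the arm, the fingers and holder_plate below 0.01 N and contact force between each of the arm, the fingers and thumb_screws below 0.01 N), for 4.5 s.
2. a fingertip on the plate has stopped the holder with the line between the prongs (contact force between the fingers and holder_plate above 0.5 N and horizontal distance between datum and fork below 0.0125 m and velocity of joint holder_spin between -0.05 and 0.05 rad/s), for 0.3 s.
At the end, for the whole second after the job is handed in: The holder is at rest (below 0.05 rad/s) with the engraved line between the fork's prongs (its outer end within 12.5 mm of the middle), and a finger presses on the holder's plate with 0.5 to 25 N and stays there (all of step 2 and contact force between the fingers and holder_plate below 25 N); the arm keeps its last pose, push and grip.
It fails at once if the holder's plate is touched while the line is more than about 45 degrees away from the fork (contact force between the fingers and holder_plate above 1.5 N and horizontal distance between datum and fork above 0.067 m).
It fails at once if the stand is shoved, lifted or tipped more than 12 mm (distance of stand from where it was at the start of the episode above 0.012 m or angle between stand's own z axis and vertical above 0.06 rad).
It fails at once if a bystander is moved more than 12 mm or lifted (distance of any of sample_tall, sample_wide, small_jar, eye_loupe from where it was at the start of the episode above 0.012 m).
It also fails if it takes over 51 s, if anything falls off the work surface, if the arm or the gripper's body presses on something with over 40 N, if the wrist force passes 120 N, or if a joint passes its speed limit or range.

## Working session

There is one attempt and no reset: what is moved stays moved. The work goes in short steps, each a Python script; the robot and the scene stay as the last script left them, time stands still between calls to the robot, and variables do not carry over. Pictures are saved under pics/ and viewed, at most 10 in all, crops included, and the job is handed in when it is done.

```bash
mkdir -p pics; python3 - <<'E'
from rig import *
import cv2
s=sense();print(s['time_s'],s['position'],s['finger_gap'])
for n in("scene","top"):
    p,d=camera(n);cv2.imwrite(f"pics/{n}0.png",p[:,:,::-1]);import numpy as np;np.save(f"pics/{n}0d.npy",d)
    c=camera_params(n);print(n,c)
E
```

```text
0.0 [0.25631112 0.62383376 0.25522611] 0.08535425269643752
scene {'K': array([[435.90721479,   0.        , 318.5739616 ],
       [  0.        , 435.90721479, 234.46664372],
       [  0.        ,   0.        ,   1.        ]]), 'position': array([0.10550927, 0.63981359, 0.51574008]), 'rotation': array([[-0.81680974, -0.27554697,  0.50684881],
       [-0.57685207,  0.40223332, -0.7109501 ],
       [-0.00797133, -0.87308775, -0.48749793]])}
top {'K': array([[460.16792152,   0.        , 320.31788948],
       [  0.        , 460.16792152, 241.43579512],
       [  0.        ,   0.        ,   1.        ]]), 'position': array([0.41651821, 0.01274269, 1.21027901]), 'rotation': array([[-0.01000751, -0.99405946,  0.1083773 ],
       [-0.99993902,  0.01045464,  0.00355832],
       [-0.00467022, -0.10833508, -0.99410346]])}
```

View pics/scene0.png

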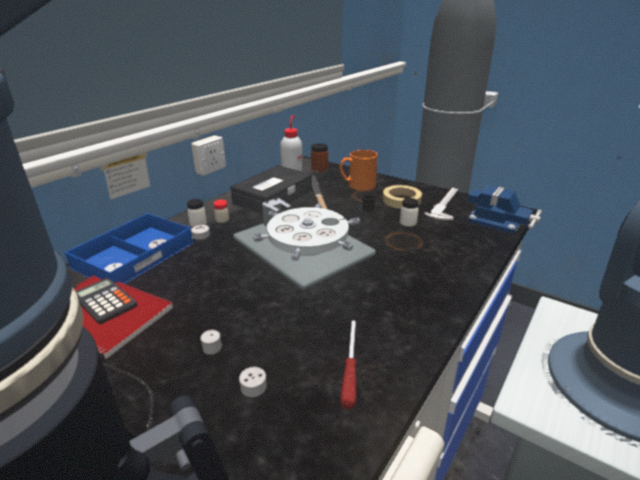

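View pics/top0.png

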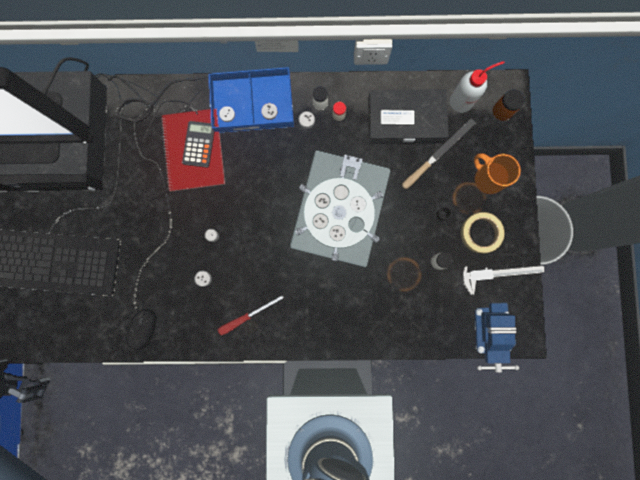

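The holder is near (340,212) in the top view, with the fork at about (350,165). The bystanders are at (212,235), (203,279), (440,260) and (443,214), all clear of it. I'll measure it and enlarge that area.

```bash
cat > h.py <<'E'
import numpy as np, cv2
from rig import *
def ray(n,px,z):
    c=camera_params(n);px=np.atleast_2d(px).astype(float)
    d=np.c_[px,np.ones(len(px))]@np.linalg.inv(c["K"]).T@c["rotation"].T
    return c["position"]+d*((z-c["position"][2])/d[:,2])[:,None]
def proj(n,P):
    c=camera_params(n);q=(np.atleast_2d(P)-c["position"])@c["rotation"]@c["K"].T
    return q[:,:2]/q[:,2:]
E
python3 - <<'E'
from h import *
p=cv2.imread("pics/top0.png");d=np.load("pics/top0d.npy")
hsv=cv2.cvtColor(p,cv2.COLOR_BGR2HSV)
m=((hsv[...,2]>185)&(hsv[...,1]<45)).astype(np.uint8)*255
m[:140]=0;m[280:]=0;m[:,:280]=0;m[:,400:]=0
cs,_=cv2.findContours(m,cv2.RETR_EXTERNAL,cv2.CHAIN_APPROX_NONE);c=max(cs,key=cv2.contourArea)
hull=cv2.convexHull(c)
W=ray("top",hull[:,0,:],0.072);(cx,cy),r=cv2.minEnclosingCircle(W[:,:2].astype(np.float32))
# opened mask to drop screws/fork
mo=cv2.morphologyEx(cv2.drawContours(m*0,[c],-1,255,-1),cv2.MORPH_OPEN,np.ones((15,15),np.uint8))
c2=max(cv2.findContours(mo,0,1)[0],key=cv2.contourArea);W2=ray("top",c2[:,0,:],0.072)[:,:2]
print(cx,cy,r,cv2.fitEllipse(W2.astype(np.float32)*1000),W2.mean(0))
# base
b=((hsv[...,2]>90)&(hsv[...,2]<185)&(hsv[...,1]<60)).astype(np.uint8)*255|m
b[:140]=0;b[280:]=0;b[:,:275]=0;b[:,400:]=0
b=cv2.morphologyEx(b,cv2.MORPH_OPEN,np.ones((5,5),np.uint8));c3=max(cv2.findContours(b,0,1)[0],key=cv2.contourArea)
W3=ray("top",c3[:,0,:],0.021)[:,:2];R=cv2.minAreaRect((W3*1000).astype(np.float32));print(R,cv2.boxPoints(R))
print(d[205,362],d[240,305])
cv2.imwrite("pics/c.png",cv2.resize(p[140:280,275:405],None,fx=4.2,fy=4.2,interpolation=cv2.INTER_CUBIC))
E
```

```text
0.6133899688720703 -0.0302228182554245 0.1018415093421936 ((614.22705078125, -30.693716049194336), (173.66012573242188, 175.24986267089844), 166.11138916015625) [ 0.61408746 -0.03072825]
((637.0919799804688, -34.78382873535156), (226.28854370117188, 283.93310546875), 79.1299819946289) [[ 476.33575  -119.12573 ]
 [ 755.1744   -172.67029 ]
 [ 797.8482     49.558075]
 [ 519.0096    103.10263 ]]
1.1552657 1.196148
```

View pics/c.png

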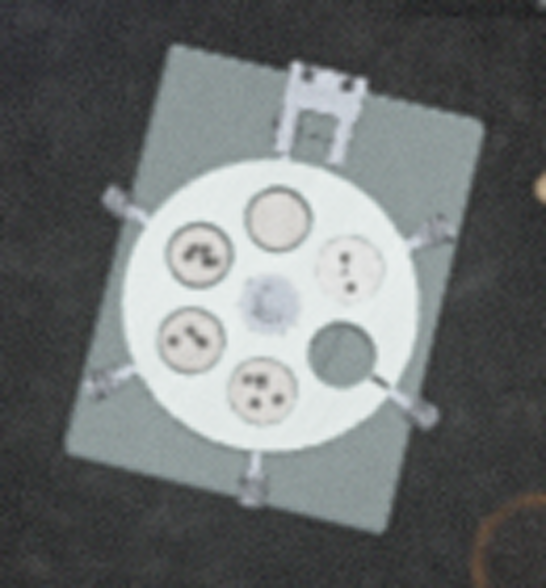

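The crop shows the empty seat at crop (342,354), with the black line at (380,380) on its lower-right side. The fork's prong tips are at (283,157) and (338,163), and one screw points towards the robot at (252,490). The disc measures about 175 mm, which matches. Next I'll compute the angles and move to the flick start.

```bash
cat >> h.py <<'E'
C=np.array([0.6142,-0.0307])
def ang(P): return np.arctan2(P[1]-C[1],P[0]-C[0])
def hole(n,p):
    """angle of the empty seat, area (px), radius: greenish-grey base seen through it"""
    hsv=cv2.cvtColor(p,cv2.COLOR_RGB2HSV)
    g=np.indices(p.shape[:2])[::-1].reshape(2,-1).T
    W=ray(n,g,0.072)[:,:2]-C; r=np.hypot(*W.T).reshape(p.shape[:2])
    m=((r>.030)&(r<.074)&(hsv[...,2]<165)&(hsv[...,2]>60)&(hsv[...,0]>55)&(hsv[...,0]<110)&(hsv[...,1]>18)).astype(np.uint8)
    m=cv2.morphologyEx(m,cv2.MORPH_OPEN,np.ones((3,3),np.uint8))
    k,_,st,ce=cv2.connectedComponentsWithStats(m)
    if k<2: return None
    i=1+np.argmax(st[1:,4]); P=ray(n,ce[i],0.072)[0,:2]
    return ang(P),int(st[i,4]),np.hypot(*(P-C))
E
python3 - <<'E'
from h import *
for n in("top","scene"):
    p=cv2.imread(f"pics/{n}0.png")[...,::-1].copy();print(n,hole(n,p), "exp area",np.pi*np.prod([.0205*camera_params(n)['K'][0,0]/(1.14 if n=='top' else .65)])**2)
o=np.array([275,140]);f=lambda u,v:o+np.array([u+.5,v+.5])/4.2-.5
print("line",np.degrees(ang(ray("top",f(380,380),.072)[0])))
F=ray("top",[f(283,157),f(338,163)],.079);print("prongs",F,[np.hypot(*(q[:2]-C)) for q in F],np.degrees(ang(F.mean(0))))
P=ray("top",f(328,78),.08)[0];print("post",np.degrees(ang(P)),np.hypot(*(P[:2]-C)))
print("screw",np.degrees(ang(ray("top",f(252,488),.064)[0])),ray("top",f(252,488),.064))
e=ray("top",[f(175,45),f(65,450),f(485,120),f(385,530)],.021);print(np.degrees(np.arctan2(*(e[0]-e[1])[1::-1])),np.degrees(np.arctan2(*(e[2]-e[3])[1::-1])),e)
E
```

```text
top (np.float64(-2.219848966658219), 9, np.float64(0.04655976233746562)) exp area 215.11989301987342
scene None exp area 593.7710180480441
line -125.70889334426572
prongs [[ 0.7020094  -0.03927245  0.079     ]
 [ 0.69798002 -0.0720711   0.079     ]] [np.float64(0.08822685492772667), np.float64(0.09343799414556045)] -16.228389368901908
post -14.959041036500187 0.14042125710183914
screw 173.6247867733488 [[ 0.50500955 -0.01850016  0.064     ]]
-15.32710968973859 -14.856865552502162 [[ 0.78978606  0.02527653  0.021     ]
 [ 0.53308439  0.09563272  0.021     ]
 [ 0.73901261 -0.1694155   0.021     ]
 [ 0.48158173 -0.10112592  0.021     ]]
```

```bash
python3 - <<'E'
from h import *
for n in("top","scene"):
    hsv=cv2.cvtColor(cv2.imread(f"pics/{n}0.png"),cv2.COLOR_BGR2HSV)
    for a in range(-126,200,60):
        t=np.radians(a);q=proj(n,[[C[0]+.052*np.cos(t),C[1]+.052*np.sin(t),.072]])[0].round().astype(int)
        w=hsv[q[1]-2:q[1]+3,q[0]-2:q[0]+3].reshape(-1,3);print(n,a,q,w.mean(0).round(),w.min(0),w.max(0))
rot=lambda t:np.array([[np.cos(t),np.sin(t),0],[np.sin(t),-np.cos(t),0],[0,0,-1]])
print(sense()['tcp_rot'].round(2))
a=np.radians(173.7);er=np.array([np.cos(a),np.sin(a),0]);et=np.array([er[1],-er[0],0]) # clockwise tangent
for s in(-.032,.10):
    P=np.r_[C,0]+.112*er+s*et;P[2]=.075;print(P.round(3),[inverse_kinematics(P,rot(t)) is not None for t in(a,a-np.pi,)])
    P[2]=.2;print([np.round(inverse_kinematics(P,rot(t)),2) for t in (a,a-np.pi) ])
E
```

```text
top -126 [356 224] [ 89.  20. 154.] [ 78  13 145] [ 95  26 161]
top -66 [358 204] [ 62.   2. 213.] [  0   0 167] [120   4 228]
top -6 [341 192] [ 22.   5. 215.] [  0   2 211] [ 38   7 218]
top 54 [322 200] [ 36.   7. 148.] [ 8  3 99] [173  13 207]
top 114 [320 221] [ 20.   7. 186.] [  0   1 114] [ 39  12 216]
top 174 [337 233] [ 28.   6. 191.] [  0   0 132] [170  10 217]
scene -126 [329 220] [ 82.   7. 132.] [ 60   2 123] [ 90  14 161]
scene -66 [312 214] [  8.   5. 225.] [  0   2 203] [ 15  10 236]
scene -6 [290 217] [ 14.  10. 217.] [  7   5 187] [ 24  14 227]
scene 54 [284 228] [  9.  13. 187.] [  0   9 150] [ 17  18 217]
scene 114 [302 236] [ 11.  15. 198.] [  3  12 159] [ 19  19 222]
scene 174 [325 232] [ 11.  14. 204.] [  3  10 157] [ 20  17 224]
[[-0.93  0.38 -0.  ]
 [ 0.38  0.93 -0.  ]
 [-0.   -0.   -1.  ]]
[ 0.499 -0.05   0.075] [True, True]
[array([-0.36,  0.26,  0.45,  2.02, -0.15,  0.89,  1.63]), array([-0.72,  0.34,  0.92,  2.04, -0.34,  0.92, -1.3 ])]
[0.514 0.081 0.075] [True, True]
[array([-0.43,  0.28,  0.24,  1.97, -0.08,  0.9 ,  1.31]), array([-0.81,  0.33,  0.71,  1.99, -0.27,  0.92, -1.64])]
```

```bash
cat > fix.py <<'E'
s=open('h.py').read()
s=s.replace("hsv=cv2.cvtColor(p,","hsv=cv2.cvtColor(cv2.blur(p,(3,3)),")
a=s.index("    m=((r");b=s.index("    m=cv2.morph")
s=s[:a]+"    m=((r>.030)&(r<.074)&(hsv[...,2]<182)&(hsv[...,2]>105)&(hsv[...,0]>65)&(hsv[...,0]<105)&(hsv[...,1]>(9 if n=='top' else 3))&(hsv[...,1]<45)).astype(np.uint8)\n"+s[b:]
s+='''
rot=lambda t:np.array([[np.cos(t),np.sin(t),0],[np.sin(t),-np.cos(t),0],[0,0,-1]])
FORK=np.radians(-15.1)
def at(r,a,z,s=0):  # point at polar (r,a) about the spindle, s = clockwise tangential offset; z of fingertip
    return np.array([C[0]+r*np.cos(a)+s*np.sin(a),C[1]+r*np.sin(a)-s*np.cos(a),z+.025])
'''
open('h.py','w').write(s)
E
python3 fix.py; python3 - <<'E'
from h import *
for n in("top","scene"):
    print(n,hole(n,cv2.imread(f"pics/{n}0.png")[...,::-1].copy()))
A=np.radians(173.7);B=np.radians(165)
command_gripper(0.0,40)
movep(at(.112,A,.16,-.032),rot(A));print(sense()['time_s'])
movep(at(.079,B,.085),rot(A));t=sense();print(t['time_s'],t['position'],t['finger_gap'],t['wrist_force'])
ims=[]
for n in("top","scene"):
    p,_=camera(n);print(n,hole(n,p))
    q=proj(n,[[*C,.072]])[0].astype(int);w=p[q[1]-75:q[1]+75,q[0]-95:q[0]+95,::-1]
    ims.append(cv2.resize(w,None,fx=4,fy=4,interpolation=cv2.INTER_CUBIC)[:,:]);cv2.imwrite(f"pics/{n}1.png",ims[-1])
E
```

```text
top (np.float64(-2.1945278842545557), 191, np.float64(0.05200977964388228))
scene (np.float64(-2.2714851526562176), 107, np.float64(0.05191607358798964))
3.4167
3.875 [ 0.53764375 -0.00993954  0.10938564] -0.00024514658731011153 [-0.12099771 -0.55594322  0.22094994]
top None
scene None
```

View pics/top1.png

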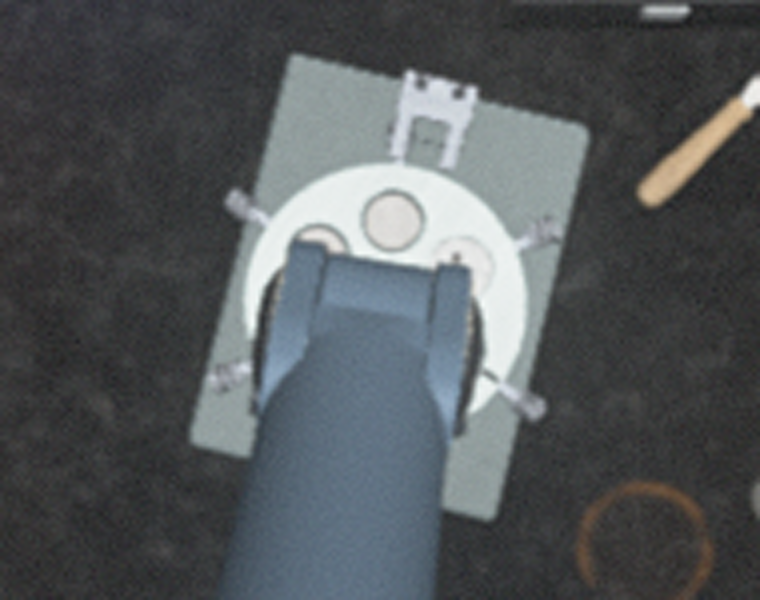

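View pics/scene1.png

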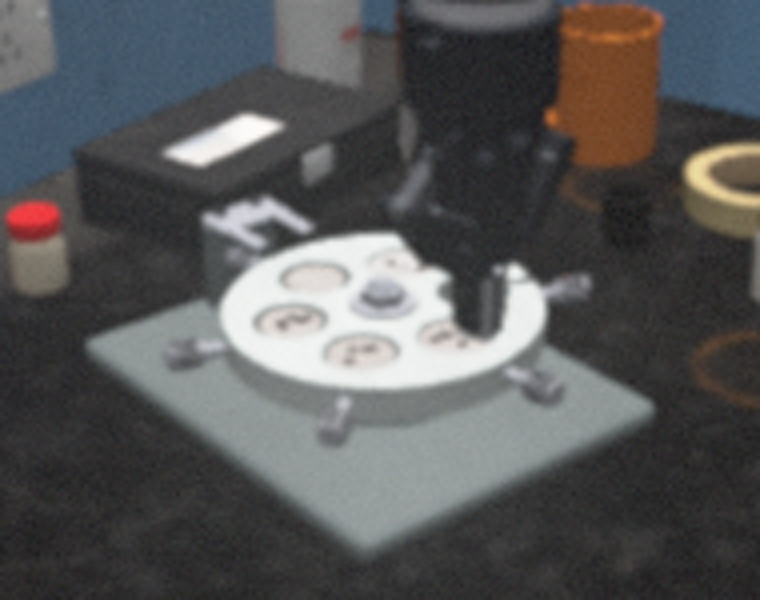

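Both views are clear enough. The top view shows the far half of the disc and the fork, and the scene view shows the left side, so I'll spin clockwise and the empty seat approaches the fork in sight. First I'll time a dry descent in the air, then flick.

```bash
cat >> h.py <<'E'
import json,os
A=np.radians(173.7);B=np.radians(165)
def watch(n,gap=0.0,names=("top","scene")):
    L=[]
    for _ in range(n):
        for c in names:
            t=sense()['time_s'];p,_=camera(c);h=hole(c,p)
            if h and h[1]>45 and abs(h[2]-.052)<.006: L.append((c,round(t,3),round(np.degrees(h[0]),1),h[1],round(h[2],3)))
        if gap: sleep(gap)
    return L
E
python3 - <<'E'
from h import *
T=lambda:sense()['time_s']
movep(at(.112,A,.16,-.032),rot(A))
t=T();print("dry trig",move_l(at(.112,A,.151,-.032),feed=.05,until_force=4),T()-t)
move_l(at(.112,A,.05,-.032),feed=.12)
s=sense();print("pre",s['time_s'],s['position']-at(.112,A,.05,-.032),s['wrist_force'])
t=T();move_l(at(.112,A,.05,.10),feed=.18);print("flick",T()-t,T(),sense()['wrist_force'])
move_l(at(.112,A,.095,.10),feed=.2)
movep(at(.079,B,.079),rot(A))
s=sense();print("hover",s['time_s'],s['position']-at(.079,B,.079),s['wrist_force'])
for l in watch(8,.1):print(l)
print(T())
E
```

```text
dry trig False 0.33340000000000014
pre 5.7583 [ 0.00055652 -0.00011805  0.00054091] [ 0.26940627 -0.13290861 -0.13341698]
flick 0.8834 6.6417 [ 0.08177469 -0.00791922 -1.36193762]
hover 7.4833 [-0.00100439 -0.00194051 -0.00130769] [-0.13274414 -0.16055623  0.59291278]
('top', 7.483, np.float64(-18.5), 173, np.float64(0.053))
('scene', 7.533, np.float64(-25.6), 101, np.float64(0.049))
('top', 7.683, np.float64(-48.1), 181, np.float64(0.052))
('scene', 7.733, np.float64(-52.8), 66, np.float64(0.049))
('scene', 8.733, np.float64(156.9), 98, np.float64(0.054))
('scene', 8.933, np.float64(136.1), 128, np.float64(0.056))
9.0833
```

```bash
python3 - <<'E'
from h import *
sleep(.55)
for l in watch(14,.02,("top",)):print(l)
s=sense();print(s['time_s'],s['position']-at(.079,B,.079),s['wrist_force'])
E
```

```text
('top', 9.633, np.float64(41.7), 89, np.float64(0.056))
('top', 9.7, np.float64(37.1), 131, np.float64(0.054))
('top', 9.767, np.float64(32.0), 166, np.float64(0.054))
('top', 9.833, np.float64(26.8), 184, np.float64(0.052))
('top', 9.9, np.float64(18.8), 193, np.float64(0.052))
('top', 9.967, np.float64(10.4), 178, np.float64(0.053))
('top', 10.033, np.float64(2.7), 177, np.float64(0.053))
('top', 10.1, np.float64(-4.8), 176, np.float64(0.053))
('top', 10.167, np.float64(-12.1), 179, np.float64(0.052))
('top', 10.233, np.float64(-19.2), 179, np.float64(0.053))
('top', 10.3, np.float64(-26.4), 173, np.float64(0.053))
('top', 10.367, np.float64(-34.7), 185, np.float64(0.052))
('top', 10.433, np.float64(-42.0), 194, np.float64(0.052))
('top', 10.5, np.float64(-48.3), 178, np.float64(0.053))
10.5667 [ 4.80721084e-06 -6.06412991e-06 -7.18853155e-06] [-0.12211804 -0.0323438   0.25470544]
```

ω is about 1.97 rad/s at the second fork pass (10.20 s), with roughly 0.22 rad/s lost each second, so the third pass comes near 14.0 s at about 1.3 rad/s. I'll lower the hover slightly, then track and brake.

```bash
python3 - <<'E'
from h import *
T=lambda:sense()['time_s']
move_l(at(.079,B,.0755),feed=.03)
sleep(max(0,13.0-T()))
LAT=.11; aim=np.degrees(FORK)+2.5; obs=[]
while T()<17:
    for c,t,a,ar,r in watch(1,0,("top",)):
        if ar>160 and -10<a<45: obs.append((t,a))
    if len(obs)>=5:
        k,b=np.polyfit(*np.array(obs[-8:]).T,1); tc=(aim-b)/k; w=tc-LAT-T()
        if w<.06:
            if w>0: sleep(w)
            break
t0=T();hit=move_l(at(.079,B,.068),feed=.05,until_force=4)
print(obs,"k",k,"tc",tc,"t0",t0,"hit",hit,T(),sense()['position'][2]-.025,sense()['wrist_force'])
if not hit: print(move_l(at(.079,B,.062),feed=.02,until_force=4),sense()['wrist_force'])
sleep(.1);print(watch(2,.1),sense()['position'][2]-.025,sense()['wrist_force'])
p,_=camera("top");q=proj("top",[[*C,.072]])[0].astype(int);cv2.imwrite("pics/end.png",cv2.resize(p[q[1]-75:q[1]+75,q[0]-95:q[0]+95,::-1],None,fx=4,fy=4,interpolation=cv2.INTER_CUBIC))
E
```

```text
[(13.65, np.float64(32.6)), (13.7, np.float64(30.3)), (13.75, np.float64(27.9)), (13.8, np.float64(24.9)), (13.85, np.float64(22.0)), (13.9, np.float64(18.0)), (13.95, np.float64(13.6)), (14.0, np.float64(10.3)), (14.05, np.float64(6.8)), (14.1, np.float64(3.7)), (14.15, np.float64(0.6))] k -71.07142857142811 tc 14.327989949748744 t0 14.2167 hit True 14.425 0.07201701205251501 [-2.37181239  0.6668913  10.67565311]
[('top', 14.525, np.float64(-9.8), 177, np.float64(0.052)), ('scene', 14.575, np.float64(-8.2), 97, np.float64(0.05)), ('top', 14.725, np.float64(-9.7), 181, np.float64(0.053)), ('scene', 14.775, np.float64(-8.2), 97, np.float64(0.05))] 0.07202481631757529 [-1.34423883  0.6200415   7.72267402]
```

View pics/end.png

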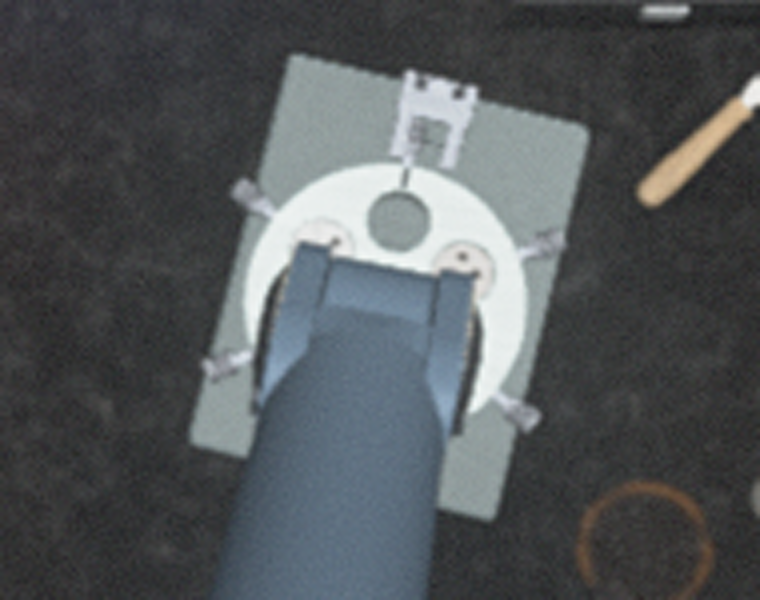

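The holder has stopped with the line (around (406,175) in the crop) between the prong tips at (399,160) and (451,168), but off-centre. I'll check the offset on an average of several pictures before deciding.

```bash
python3 - <<'E'
from h import *
p=np.mean([camera("top")[0].astype(float) for _ in range(8)],0)
g=cv2.cvtColor(p.astype(np.uint8),cv2.COLOR_RGB2GRAY).astype(np.float32)
th=np.radians(np.arange(-40,20,.5))
def arc(r,z):
    q=proj("top",np.c_[C[0]+r*np.cos(th),C[1]+r*np.sin(th),0*th+z]).astype(np.float32)
    return cv2.remap(g,q[:,:1],q[:,1:],cv2.INTER_LINEAR).ravel()
l=np.mean([arc(r,.072) for r in(.079,.081,.083)],0);w=np.clip(np.median(l)-15-l,0,None);w[(th<-.5)|(th>.1)]=0
d=np.degrees(th);print("line",(w*d).sum()/w.sum(),w.max())
f=np.mean([arc(r,.080) for r in(.102,.108,.114)],0)
for lo,hi in((-27,-16),(-14,-2)):
    k=(d>lo)&(d<hi);v=np.clip(f[k]-f[k].max()+30,0,None);print("prong",(v*d[k]).sum()/v.sum(),f[k].max(),f[k].min())
print(sense()['wrist_force'],sense()['time_s'])
E
```

```text
line -9.576130203451084 70.52994
prong -23.637264572722422 209.70085 147.62923
prong -6.1792462464527524 210.94434 133.00847
[-1.2881778   0.4362427   8.59768959] 15.375
```

```bash
python3 -c "
from rig import *
print(finish_job())"
```

```text
the job is handed in; nothing more can be done
None
```

The job is handed in: the flicked holder spun untouched for about 7.5 s, then one fingertip braked it with the line between the prongs, about 8 mm off the middle (12.5 mm allowed), and about 8 N is still pressing on the top; no verdict was returned.

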